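Reset the tripped breaker on the studio's bench power box

TASK

One of the three lever breakers on the grey power box has tripped: its lever stands about upright while its two neighbours lean to on, away from the robot. Reset it: push its lever towards the robot fully off, firmly against the springy stop so that the catch inside resets, then throw it fully on, in line with its neighbours, and take the hand away. Never push harder than 18 N on the lever, and leave the other two levers and the art things around the box as they are.

Things in the scene. Friction and masses are not known exactly. Their poses are not given: they have to be found in the camera images.
- power_box: Grey painted steel box fixed on the table, 170 (its x) x 290 (its y) x 60 mm high, carrying three breakers side by side along its y. Origin: centre of its underside.
- trip_breaker: Black housing of the tripped breaker, fixed on the power box in any of the row's three places, 100 (x) x 56 (y) x 38 mm high. Neighbours stand 80 mm off along y, centre to centre. Origin: centre of its underside, 60 mm above the table; z up, turned with the box (up to 0.35 rad). Its lever swings about y: -x (robot side) is off, +x (far side) is on.
- trip_lever (a joint): Angle of the tripped lever, rad: 0 upright, negative = off side (-x), positive = on side (+x); starts at 0.02 to 0.10; rigid on stop at 0.60; stays where left, moves at 2 to 4 N. While tripped, a catch blocks it rigidly between 0.1 and 0.46. The off stop's place differs in each breaker and cannot be seen: anywhere from -0.16 to -0.54, to be felt.
- trip_lever_tip (a point): Middle of the top end of the tripped lever: a smooth grey plastic paddle, 12 mm thick (x), 28 mm wide (y), 70 mm long from its hinge. 40 mm from the hinge, pressing the catch near the off end takes 4 to 8 N moved slowly; then comes a springy stop. 11 to 14 N held there resets the catch for certain. No click or lamp; afterwards the lever swings to on at 2 to 6 N.
- trip_hinge (a point): Middle of the tripped lever's hinge axis, 34 mm above the underside of its housing and 4 mm below the housing's top.
- left_lever (a joint): Angle of one neighbour's lever, same make, rad: leans to on at about 0.58. Not to be moved.
- left_lever_tip (a point): Middle of the top end of that lever, 70 mm from its hinge.
- right_lever (a joint): Angle of the other neighbour's lever, same make, rad: leans to on at about 0.58. Not to be moved.
- right_lever_tip (a point): Middle of the top end of that lever, 70 mm from its hinge.
- water_jar: Clear open plastic water jar, 72 mm across, 95 mm high, loose beside the box at its +y end. Origin: centre of its underside.
- paint_jar: Closed paint jar with white lid, 60 mm across, 75 mm high, loose behind the box (+x side). Origin: centre of its underside.
- tape_roll: Roll of paper tape lying flat, 90 mm across, 24 mm high, loose beside the box at its -y end. Origin: centre of its underside.
- paint_brush: Paint brush, 200 mm long, lying on the table on the robot's side of the box. Origin: about the middle of its underside.

How it is judged:
On the way, in this order (a step that is already met when the one before it is completed fails the run):
1. the tripped lever has been pushed well over to the off side, towards the robot (value of joint trip_lever below -0.15 rad), for 0.2 s.
2. the lever has been thrown fully on (value of joint trip_lever above 0.52 rad), for 0.2 s.
At the end, for the whole second after the job is handed in: The tripped lever leans fully on (above 0.52 rad; its stop is at 0.60), which it can reach only after its catch has been reset at the off stop; the two neighbours still lean on (above 0.50 rad) (value of joint trip_lever above 0.52 rad and value of joint each of left_lever, right_lever above 0.5 rad); the robot touches nothing.
It fails at once if the robot presses the tripped lever with more than 18 N (contact force between any of the arm, the fingers and trip_lever above 18 N).
It fails at once if a neighbour's lever is moved off its on position (value of joint any of left_lever, right_lever below 0.5 rad).
It fails at once if a jar, the tape or the brush is shoved more than 20 mm (distance of any of water_jar, paint_jar, tape_roll, paint_brush from where it was at the start of the episode above 0.02 m).
It also fails if it takes over 56 s, if anything falls off the work surface, if the arm or the gripper's body presses on something with over 40 N, if the wrist force passes 120 N, or if a joint passes its speed limit or range.

ROBOT

A 6-joint arm with a two-finger parallel gripper is mounted at the origin on the work surface. World frame = base frame: x ahead of the robot, y to its left, z up, the work surface at z = 0. Lengths are in m, angles in rad, forces in N, time in s.
With the tool pointing down it reaches from about 0.25 to 0.775 m from the base axis. Payload 4 kg.
Tool frame: the origin (TCP) lies at the very end of the fingers, on their centre line; the grasp point (between the pads) lies 19 mm behind it; z points along the fingers, y is the line along which they close (so a half turn about z gives the same grasp; the last joint's range is limited). The gripper opens to 94 mm and grips with 3 to 60 N. Pads are 16 mm wide; open, the fingers measure 119 mm over their backs; the gripper's body (75 mm by 177 mm) begins 78 mm behind the grasp point.
Start: joints at [-1.449, 0.087, 1.371, -0, 1.684, -0.103], TCP at [0.123, -0.536, 0.206] pointing down, gripper open.
Joint ranges: [-3.1, 3.1], [-0.76, 2.03], [0.27, 2.55], [-1.08, 4.22], [0.17, 2.65], [-2.57, 2.57]. Speed limits (rad/s): [2.79, 2.79, 3.14, 3.14, 3.14, 3.14].

INTERFACE

Orientations are given as a unit quaternion [w, x, y, z].
In Python, from plant import arm, open_gripper, gripper_close, ik, capture, hand_in, readout gives the robot as it stands. Calls block until the motion is done:
- arm.move_ptp(position, orientation): joint-space move of the TCP to a pose.
- arm.movel(position, frame=None, max_speed=0.15, until_force=None): straight line of the TCP; frame=None keeps the orientation; max_speed is the mean speed in m/s. With until_force (N) it stops when the force on the tool has changed by that much, and returns True; else False.
- arm.goto_joints(angles): joint-space move.
- open_gripper() and gripper_close(strength=None): open the fingers fully, or close them until they stop; strength is the grip in N (None keeps the last).
- arm.hold(seconds).
- ik(position, orientation): joint angles nearest the present ones, or None.
- capture(name): name is "scene" or "top" or "wrist"; returns a dict with "color" (420x560x3 uint8, red, green, blue), "range_z" (420x560 float32, m along the optical axis (not along the pixel's ray), 0 where there is no reading), "K" (3x3 intrinsics, pixels), "k1" (the pictures are not rectified: a ray, as slopes to the right and down, at radius r is drawn at 1 + k1 r^2 times it, then the intrinsics apply), "cam_to_world" (4x4, takes a point from camera to world coordinates). Camera axes: x right, y down, z forward; pixel columns grow to the right and rows downward; lengths in m; the calibration is good to about 2 mm. A picture is of the moment at which its call begins.
A pose or a line that the arm cannot do raises arm.Unreachable and nothing moves.
- hand_in(): hands the job in; it is judged then, once.
Readings, each from a call of its own:
- readout.get_t(): time.
- readout.get_joint_pos(): joint angles.
- readout.get_qd(): joint speeds.
- readout.get_tau(): joint torques, N m.
- readout.get_tool_pos(): TCP position.
- readout.get_tcp_rot(): TCP orientation.
- readout.get_force(): force on the tool from outside, world axes, zero at the start.
- readout.get_wrist_torque(): the same for the moment, N m.
- readout.get_opening(): finger opening in m.
- readout.get_finger_force(): force on a finger pad.
Only numpy, scipy, OpenCV 4.12 (cv2) and the standard library are available. Lean on these libraries where they do the work, as an engineer would, in place of code of your own. Each camera call takes 0.05 s, during which the arm holds its last target. There are 200 camera calls.

## Working session

There is one attempt and no reset: what is moved stays moved. The work goes in short steps, each a Python script; the robot and the scene stay as the last script left them, time stands still between calls to the robot, and variables do not carry over. Pictures are saved under pics/ and viewed, at most 10 in all, crops included, and the job is handed in when it is done.

```bash
ls; mkdir -p pics
python3 - <<'E'
from plant import *
import cv2,numpy as np,pickle
d={}
for n in("scene","top"):
    c=capture(n);d[n]=c;cv2.imwrite(f"pics/{n}.png",c["color"][:,:,::-1]);print(n,c["K"].tolist(),c["k1"],c["cam_to_world"].round(3).tolist(),(c["range_z"]>0).mean())
pickle.dump(d,open("d.pkl","wb"));print(readout.get_t(),readout.get_force())
E
```

```text
pics
scene [[543.6040508462117, 0.0, 268.81261891470587], [0.0, 543.6040508462117, 211.10761604696665], [0.0, 0.0, 1.0]] 0.015285591701009023 [[0.862, 0.375, -0.34, 1.019], [0.506, -0.661, 0.554, -0.7], [-0.017, -0.65, -0.76, 1.131], [0.0, 0.0, 0.0, 1.0]] 0.9957908163265307
top [[395.2685195212708, 0.0, 280.90053306106125], [0.0, 395.2685195212708, 211.01725661732186], [0.0, 0.0, 1.0]] -0.07982281780698529 [[0.004, -0.994, 0.108, 0.465], [-1.0, -0.003, 0.007, 0.018], [-0.006, -0.108, -0.994, 0.995], [0.0, 0.0, 0.0, 1.0]] 0.9959353741496598
0.1 [-0.23108209 -0.31530359  0.49450322]
```

View pics/scene.png

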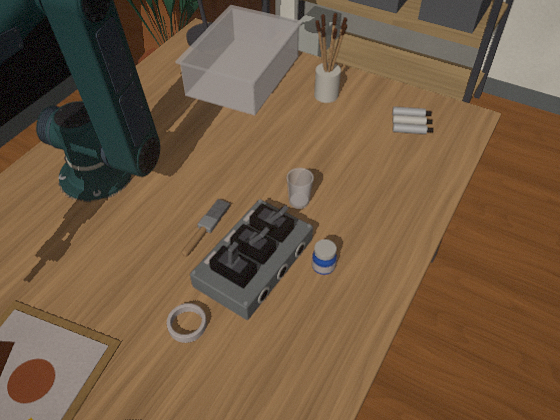

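View pics/top.png

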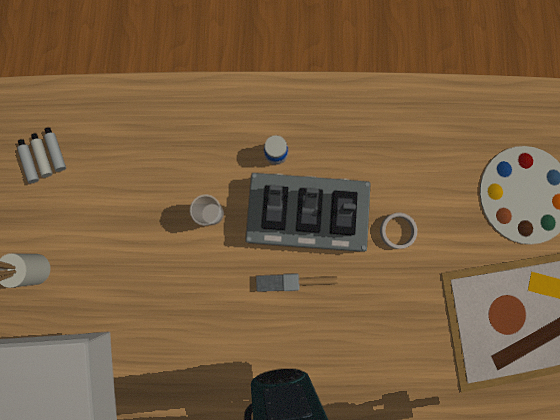

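The scene view shows the breaker nearest the tape, at (235,262), with its lever upright. In the top view it is the right-hand one at (345,212). The other two levers lean away from the robot. Next I locate the parts from range data.

```bash
cat > u.py <<'E'
import numpy as np,cv2
def cloud(c):
    h,w=c["range_z"].shape
    v,u=np.mgrid[:h,:w].astype(np.float32)
    D=np.array([c["k1"],0,0,0],float)
    p=cv2.undistortPoints(np.stack([u.ravel(),v.ravel()],1)[:,None],c["K"],D)[:,0].reshape(h,w,2)
    z=c["range_z"];P=np.stack([p[...,0]*z,p[...,1]*z,z],-1)
    return P@c["cam_to_world"][:3,:3].T+c["cam_to_world"][:3,3]
E
python3 - <<'E'
import pickle,numpy as np,cv2
from u import cloud
d=pickle.load(open("d.pkl","rb"))
for n in d:
    P=cloud(d[n]); img=d[n]["color"].astype(int); Z=P[...,2]
    roi=(P[...,0]>.35)&(P[...,0]<.62)&(abs(P[...,1])<.28)
    print(n,"table z",np.median(Z[roi&(Z<.02)]))
    m=(roi&(Z>.045)&(Z<.075)|roi&(Z>.085)).astype(np.uint8)
    k,l,s,_=cv2.connectedComponentsWithStats(m)
    i=1+s[1:,4].argmax()
    Q=P[l==i]; r=cv2.minAreaRect(Q[:,:2].astype(np.float32));print("box",r, "z",np.median(Q[(Q[:,2]<.075)][:,2]))
    h=(roi&(Z>.09)&(Z<.103)&(l==i)).astype(np.uint8)
    k,l2,s2,c2=cv2.connectedComponentsWithStats(h)
    for j in range(1,k):
        if s2[j,4]>60:
            q=P[l2==j];print("housing",s2[j,4],cv2.minAreaRect(q[:,:2].astype(np.float32)),np.median(q[:,2]),c2[j])
    h=(roi&(Z>.115)&(l==i)).astype(np.uint8)
    k,l2,s2,c2=cv2.connectedComponentsWithStats(h)
    for j in range(1,k):
        if s2[j,4]>10:
            q=P[l2==j];t=q[q[:,2]>q[:,2].max()-.012]
            print("lever",s2[j,4],q.mean(0).round(4),"top",t.mean(0).round(4),q[:,2].max(),c2[j])
E
python3 - <<'E'
import cv2
a=cv2.imread("pics/scene.png")[190:330,180:340];b=cv2.imread("pics/top.png")[160:265,235:385]
cv2.imwrite("pics/crop.png",cv2.hconcat([cv2.resize(a,(400,350)),cv2.resize(b,(400,350))]))
E
```

```text
scene table z 0.00015692250615884085
box ((0.5541749000549316, -0.04222932457923889), (0.2930448055267334, 0.1491132229566574), 86.20392608642578) z 0.0599422430415979
housing 607 ((0.5710554718971252, 0.03547484800219536), (0.05913972482085228, 0.09959448128938675), 86.05319213867188) 0.09751950209742044 [270.02306425 219.63426689]
housing 691 ((0.5661388635635376, -0.04372342303395271), (0.06022266671061516, 0.10268445312976837), 84.67205810546875) 0.09765425779825221 [252.08827786 241.15629522]
housing 758 ((0.5600581169128418, -0.12309028208255768), (0.05813862383365631, 0.10140934586524963), 86.04084777832031) 0.09759255110777987 [232.39182058 264.59498681]
lever 114 [0.5995 0.0291 0.1416] top [0.6065 0.0322 0.1521] 0.1571702644295362 [279.14035088 212.85087719]
lever 120 [ 0.5939 -0.0503  0.1426] top [ 0.6008 -0.048   0.1519] 0.15731423530723254 [260.03333333 234.45833333]
lever 175 [ 0.5671 -0.1273  0.1456] top [ 0.5675 -0.1249  0.1623] 0.167584445609137 [232.03428571 252.44      ]
top table z -0.0007677024345765782
box ((0.542451798915863, -0.038883134722709656), (0.297579705
[... 206 characters left out ...]
1799587 [273.89687924 211.62415197]
housing 734 ((0.5662879347801208, -0.03952266275882721), (0.05595959350466728, 0.1001778170466423), 85.78755187988281) 0.09700421816180377 [308.11035422 213.98228883]
housing 871 ((0.5611786842346191, -0.1196393370628357), (0.05676814913749695, 0.09753222018480301), 85.95232391357422) 0.09708826048399422 [343.06429392 212.88978186]
lever 214 [0.595  0.0377 0.1433] top [0.4654 0.0185 0.9949] 0.9949485656436725 [274.73364486 194.04672897]
lever 227 [ 0.589  -0.0408  0.1424] top [0.4654 0.0185 0.9949] 0.9949485656436725 [310.73568282 196.96475771]
lever 137 [ 0.5635 -0.1186  0.1507] top [ 0.5659 -0.1198  0.1614] 0.16548888562307373 [347.20437956 208.30656934]
```

View pics/crop.png

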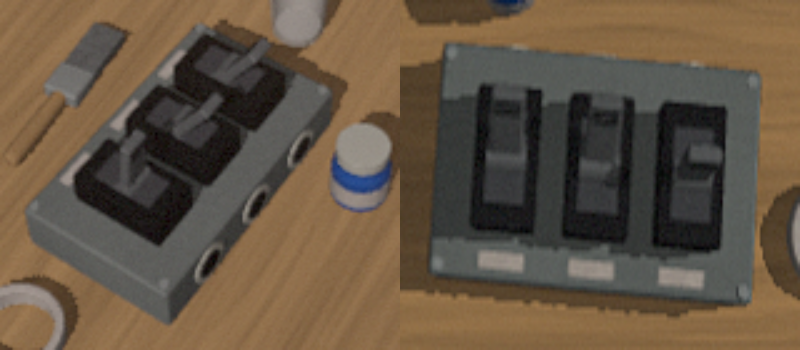

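The crop confirms it: the tripped lever is upright in the -y breaker and its neighbours lean to +x. The housing centre is about (0.5606, -0.1213) and yaw about -0.07. I'll close the fingers and push from the far side, feeling for contact.

```bash
cat >> u.py <<'E'
from plant import *
from scipy.spatial.transform import Rotation as Ro
psi=-.070; H=np.array([.5606,-.1213,.094]); ex=np.array([np.cos(psi),np.sin(psi),0]); ey=np.array([-ex[1],ex[0],0])
R=np.c_[ex,-ey,[0,0,-1]]
Q=Ro.from_matrix(R).as_quat()[[3,0,1,2]]
def T(x,z): return H+ex*x+np.array([0,0,z])
def bx(): return (readout.get_tool_pos()-H)@ex
def f(): return np.array([readout.get_force()@ex,readout.get_force()@ey,readout.get_force()[2]]).round(2)
def log(*a): print(*a,"t%.2f x%.4f z%.4f"%(readout.get_t(),bx(),readout.get_tool_pos()[2]),f())
E
python3 - <<'E'
from u import *
gripper_close(10);log("closed",readout.get_opening())
print(ik(T(.045,.11),Q))
arm.move_ptp(T(.045,.11),Q);log("above")
print(arm.movel(T(.040,.039),max_speed=.08,until_force=6));arm.hold(.3);log("down")
print(arm.movel(T(0.0,.039),max_speed=.015,until_force=1.5));log("contact");arm.hold(.2);log()
E
```

```text
closed 0.001061072030784615 t1.52 x-0.4079 z0.2055 [0.4  0.57 1.13]
[-2.94401419e-01  2.40268437e-01  1.19857760e+00 -4.44089210e-16
  1.70274661e+00  1.34639491e+00]
above t3.78 x0.0448 z0.2040 [-0.78  0.27 -0.21]
False
down t5.12 x0.0402 z0.1335 [-0.41 -0.39 -0.1 ]
True
contact t6.54 x0.0204 z0.1328 [ 0.78  0.94 -0.13]
t6.74 x0.0204 z0.1320 [ 0.88 -0.48  0.36]
```

Run:
```python
from u import *
b=f()[0]
for i in range(40):
    x=.0204-.001*(i+1)
    s=arm.movel(T(x,.039-.0005*max(0,i-12)/6),max_speed=.012,until_force=7)
    F=np.mean([f()[0] for _ in range(3)])
    log(i,s)
    if F>7: break
```

```text
0 False t7.00 x0.0193 z0.1328 [ 1.76  0.56 -0.94]
1 False t7.25 x0.0183 z0.1329 [ 2.05  0.52 -0.77]
2 False t7.50 x0.0173 z0.1330 [ 0.39  0.53 -0.06]
3 False t7.75 x0.0164 z0.1331 [0.73 1.04 0.42]
4 False t8.00 x0.0156 z0.1332 [ 1.26 -0.23  0.11]
5 False t8.25 x0.0146 z0.1333 [1.44 0.84 0.6 ]
6 False t8.50 x0.0135 z0.1332 [2.85 1.17 1.59]
7 False t8.75 x0.0123 z0.1330 [1.67 0.68 1.49]
8 False t9.00 x0.0112 z0.1330 [ 0.59 -0.8   1.2 ]
9 False t9.25 x0.0103 z0.1330 [ 1.12 -0.3   0.86]
10 False t9.50 x0.0097 z0.1331 [ 3.09 -0.7   0.37]
11 False t9.75 x0.0087 z0.1331 [ 5.25 -0.37 -0.68]
12 False t10.00 x0.0075 z0.1330 [ 3.97 -1.47  1.53]
13 False t10.25 x0.0063 z0.1329 [ 5.   -0.77  1.06]
14 False t10.50 x0.0053 z0.1329 [ 3.94 -0.24  0.25]
15 False t10.75 x0.0042 z0.1327 [ 3.51 -0.94  1.8 ]
16 False t11.00 x0.0033 z0.1326 [ 3.67 -0.04  0.81]
17 False t11.25 x0.0027 z0.1326 [ 5.12  0.15 -0.39]
18 False t11.50 x0.0023 z0.1326 [ 6.76 -0.1  -0.13]
19 False t11.75 x0.0019 z0.1327 [ 8.18 -0.04 -0.42]
```

Run:
```python
from u import *
def mf(n=8):
    a=[]
    for _ in range(n): arm.hold(.03);a.append(f()[0])
    return np.mean(a)
x=.0004;log("start",mf())
for i in range(30):
    x-=.0006
    arm.movel(T(x,.0385),max_speed=.012,until_force=5)
    F=mf(); log(i,"cmd%.4f mean%.2f"%(x,F))
    if F>12: break
arm.hold(.6);log("held",mf(12))
```

```text
start 7.907500000000001 t12.02 x0.0019 z0.1326 [ 7.83 -0.62 -0.51]
0 cmd-0.0002 mean8.79 t12.53 x0.0017 z0.1328 [ 8.91 -0.03 -1.44]
1 cmd-0.0008 mean9.30 t13.05 x0.0014 z0.1329 [ 9.46  0.03 -1.33]
2 cmd-0.0014 mean9.99 t13.57 x0.0012 z0.1331 [11.14  0.07 -1.22]
3 cmd-0.0020 mean10.91 t14.08 x0.0010 z0.1332 [11.13 -0.36 -1.77]
4 cmd-0.0026 mean11.53 t14.60 x0.0007 z0.1334 [12.46 -0.22 -1.12]
5 cmd-0.0032 mean11.76 t15.12 x0.0005 z0.1335 [11.89  0.45 -2.15]
6 cmd-0.0038 mean12.44 t15.63 x0.0002 z0.1337 [12.75 -0.27 -1.98]
held 12.705 t16.63 x0.0002 z0.1337 [12.34  0.44 -0.86]
```

The springy stop was felt and held at about 12.6 N. Next is the other side.

Run:
```python
from u import *
arm.movel(T(.035,.039),max_speed=.06)
arm.movel(T(.035,.1),max_speed=.12)
arm.movel(T(-.065,.1),max_speed=.15)
print(arm.movel(T(-.065,.038),max_speed=.08,until_force=6));arm.hold(.2);log("down")
x=-.040
s=arm.movel(T(x,.038),max_speed=.025,until_force=4);x=bx();log("touch?",s)
while x<.034:
    x+=.003
    s=arm.movel(T(x,.038),max_speed=.015,until_force=6)
    F=np.mean([(arm.hold(.02),f()[0])[1] for _ in range(3)])
    log("cmd%.4f F%.2f"%(x,F),s)
    if s or F<-7.5: break
```

```text
False
down t20.03 x-0.0646 z0.1327 [ 0.61  0.57 -0.46]
touch? False t21.18 x-0.0401 z0.1320 [ 0.71 -0.28  0.12]
cmd-0.0371 F-0.08 False t21.57 x-0.0371 z0.1320 [-0.15 -0.5   0.54]
cmd-0.0341 F-1.29 False t21.98 x-0.0342 z0.1320 [-1.24 -0.23  0.62]
cmd-0.0311 F-0.30 False t22.38 x-0.0308 z0.1320 [-0.13  0.13  0.86]
cmd-0.0281 F-0.47 False t22.77 x-0.0279 z0.1320 [-0.75  0.28  0.12]
cmd-0.0251 F-0.51 False t23.18 x-0.0249 z0.1320 [-0.59 -0.42  0.9 ]
cmd-0.0221 F0.34 False t23.57 x-0.0219 z0.1320 [-0.24 -0.51  0.23]
cmd-0.0191 F-0.28 False t23.98 x-0.0188 z0.1320 [-0.82 -0.16  0.05]
cmd-0.0161 F-0.42 False t24.38 x-0.0158 z0.1320 [-0.24  0.87  0.6 ]
cmd-0.0131 F-1.28 False t24.77 x-0.0132 z0.1320 [-1.66  0.76  0.37]
cmd-0.0101 F-1.36 False t25.18 x-0.0098 z0.1321 [-1.31 -0.21  0.29]
cmd-0.0071 F-0.90 False t25.57 x-0.0069 z0.1320 [-0.06 -0.4   1.24]
cmd-0.0041 F-1.60 False t25.98 x-0.0040 z0.1319 [-1.29 -0.47  0.62]
cmd-0.0011 F-1.97 False t26.38 x-0.0010 z0.1319 [-2.1   0.35  0.06]
cmd0.0019 F-1.81 False t26.77 x0.0020 z0.1320 [-1.86  0.95 -0.38]
cmd0.0049 F-1.66 False t27.18 x0.0054 z0.1322 [-1.23 -0.18 -1.41]
cmd0.0079 F-1.51 False t27.57 x0.0082 z0.1321 [-1.08  0.17 -0.2 ]
cmd0.0109 F-4.13 False t27.98 x0.0105 z0.1320 [-5.33  0.09  1.05]
cmd0.0139 F-1.75 True t28.25 x0.0099 z0.1314 [-1.31  0.42  3.06]
```

Force rose at x=10.5 mm, where the geometry puts the on stop. I'll back off and check with the cameras.

Run:
```python
from u import *
arm.movel(T(-.04,.039),max_speed=.08)
arm.movel(T(-.06,.12),max_speed=.12)
arm.move_ptp(T(-.25,.14),Q);log("away")
im=[]
for n,(r0,r1,c0,c1) in(("scene",(190,330,180,340)),("top",(160,265,235,385))):
    c=capture(n);P=cloud(c);im.append(cv2.resize(c["color"][r0:r1,c0:c1,::-1],(400,350)))
    for y in(.0385,-.041,-.1213):
        m=(abs(P[...,1]-y)<.02)&(P[...,2]>.115)&(P[...,2]<.18)&(abs(P[...,0]-.58)<.06)
        q=P[m];print(n,y,q.mean(0).round(4),q[:,0].max().round(4),((q-H)@ex).max().round(4),((q-H-.08*ey*round((y+.12)/.08))@ex).max().round(4),q[:,2].max().round(4))
cv2.imwrite("pics/after.png",cv2.hconcat(im))
```

```text
away t30.64 x-0.2495 z0.2336 [ 0.75 -0.4   0.03]
scene 0.0385 [0.5996 0.0292 0.142 ] 0.6138 0.042 0.042 0.16
scene -0.041 [ 0.5942 -0.0498  0.1427] 0.607 0.0413 0.0413 0.1584
scene -0.1213 [ 0.5895 -0.1294  0.1412] 0.604 0.043 0.043 0.1553
top 0.0385 [0.5953 0.0379 0.1391] 0.6123 0.0409 0.0409 0.1571
top -0.041 [ 0.5894 -0.0409  0.1387] 0.6081 0.0415 0.0415 0.1566
top -0.1213 [ 0.5853 -0.1205  0.1378] 0.604 0.043 0.043 0.1555
```

View pics/after.png

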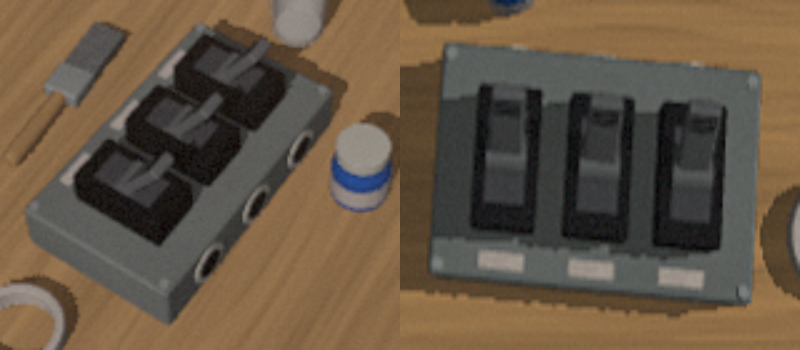

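The picture shows all three levers leaning on in line. The tripped lever's tip is slightly further over than its neighbours, so it is at its stop. Nothing else has moved.

```bash
python3 -c "
from plant import *
print(hand_in())"
```

```text
the job is handed in; nothing more can be done
None
```

I reset the tripped breaker and handed the job in: held at its off stop at about 12.6 N, then thrown on, with the camera showing it in line with its undisturbed neighbours and the hand clear; no verdict came back.

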